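# Line up the hinge of a core jig's retaining bar and hold it for the pin

## Robot

A 6-joint arm with a two-finger parallel gripper is mounted at the origin on a cart in front of the work surface, level with it; the furniture and walls round the work are solid. World frame = base frame: x ahead of the robot, y to its left, z up, the work surface at z = 0. Lengths are in m, angles in rad, forces in N, time in s.
With the tool pointing down it reaches from about 0.35 to 0.85 m from the base axis. Payload 8.1 kg.
Tool frame: the origin (TCP) lies between the finger pads; the fingertips stand 14 mm ahead of it and the grasp point (between the pads) lies 5 mm behind it; z points along the fingers, y is the line along which they close (so a half turn about z gives the same grasp; the last joint's range is limited). The gripper opens to 93 mm and grips with 3 to 60 N. Pads are 15 mm wide; open, the fingers measure 128 mm over their backs; the gripper's body (75 mm by 188 mm) begins 65 mm behind the grasp point.
Start: joints at [1.112, 0.13, 1.488, -0, 1.523, -0.085], TCP at [0.219, 0.559, 0.233] pointing down, gripper open.
Joint ranges: [-2.96, 2.96], [-0.89, 2.26], [0.02, 2.5], [-1.34, 4.48], [0, 2.73], [-2.66, 2.66]. Speed limits (rad/s): [2.39, 2.39, 2.79, 3.14, 3.14, 3.14].

## Interface

Orientations are given as a rotation vector (axis times angle).
In Python, from plant import robot gives the robot as it stands.
- The arm moves only by the tool arm_command, never from a script. Its argument "targets" is a list of rows, each an object of numbers: "x", "y", "z": the shift along the world's x, y, z in units of 500 mm (1.0 is 500 mm); "rx", "ry", "rz": the turn, a rotation vector about the world's x, y, z in units of 2 rad (1.0 is 2 rad); "claw": the closure in counts, from 0 (fully open) to 255 (shut). In form: [{"x": .., "y": .., "z": .., "rx": .., "ry": .., "rz": .., "claw": ..}, ...]. A call has 1 to 10 rows; each row is the pose to reach, as a shift and turn from the pose commanded when the call began; what a row does not reach only later rows make up. A row lasts 1/12 s, in which the tool goes at most 41.7 mm and 7.16 degrees, less where a joint would pass 70% of its speed; a pose out of reach is approached as far as the arm can. A call with a number of a shift or a turn outside -1 to 1 is refused whole. A call with a gripper value outside its range is refused whole. The fingers move at their own pace and stop on an object; "squeeze" is the grip in N (left out, the last holds). Time passes only in rows, so rows that repeat a pose let the fingers close. It gives the time, the measured TCP pose, the force, the opening and the grip force at its end, in the units of the state.
- robot.read_state(): the state, without advancing time (a new reading comes with each control period).
- robot.read_camera(name): name is "side" or "top"; returns (picture, depth): 400x640x3 uint8, red, green, blue; 400x640 float32, m along the optical axis (not along the pixel's ray), 0 where there is no reading.
- robot.get_calibration(name): a dict with "intrinsics" (3x3 intrinsics, pixels), "origin" and "orientation" of the camera in the world. Camera axes: x right, y up, looking along -z (the intrinsics and any distortion apply to the point x, -y, -z); pixel columns grow to the right and rows downward; lengths in m; the calibration is good to about 2 mm. A picture is of the moment at which its call begins. get_calibration takes no time and is no camera call.
- robot.close_job(): hands the job in; it is judged then, once.
The state is a dict: "t": time; "q": joint angles; "dq": joint speeds; "joint_torque": joint torques, N m; "tool_pos": TCP position; "orientation": TCP orientation; "force": force on the tool from outside, world axes, zero at the start; "wrist_torque": the same for the moment, N m; "opening": finger opening in m; "gripper_force": force on a finger pad.
Only numpy, scipy, OpenCV 4.12 (cv2) and the standard library are available. Lean on these libraries where they do the work, as an engineer would, in place of code of your own. Each camera call takes 0.05 s, during which the arm holds its last target. There are 200 camera calls.

## Task

Refit the loose aluminium retaining bar at the far end of the core sanding jig, like the one already fitted at the near end: lay it across the sprung brass-topped plunger and the end saddle, between the dowels and with its hinge knuckle in the gap between the two fixed knuckles, and let go so that it rests there by itself. Then press its hinge end down against the spring until its knuckle is home and the three knuckle holes line up for the hinge pin, and finish while still holding it down like that, so that a colleague can push the pin through. Leave the hinge pin, sanding block, loupe and vial where they are.

Things in the scene. Friction and masses are not known exactly. Their poses are not given: they have to be found in the camera images.
- sanding_jig: Core sanding jig, fixed: grey laminate board 270 (x) x 224 (y) x 18 mm, origin on the bench (board x -135..135, y -118..106 mm), z up. Four wooden laths lie along x on it, tops 34 mm above the bench. At x = -85 mm (near end) a retaining bar is fitted and pinned as an example (66 mm high); the bar at x = +85 mm is missing; its knuckle goes to jig -y.
- fixed_axis (a point): Centre of the fixed hinge leaf at the far end, jig (85, -95) mm, 45 mm above the bench; axes as the jig's, hinge axis along x. Two steel knuckles (diameter 18, hole 8, length 12 mm, chamfered) stand either side of an 18.5 mm gap, tops 54 mm high. A step under the gap stops the bar's knuckle with the holes level; the hinge block's face is 11 mm behind the axis (-y), 54 mm high.
- end_saddle: Flat-topped dark steel block 26 x 18 x 18 mm at jig (85, 74) mm; origin under its centre, 18 mm above the bench; its top, which carries the bar's tail, is 36 mm above the bench. A fitted bar is level: underside 36, top 54 mm above the bench. Two 8 mm dowels, 50 mm high, stand beside it (x 85 +-18.5, y 73 mm) with a 29 mm gap for the bar.
- tail_dowel (a point): Foot of the round steel tail dowel (diameter 8 mm, 46 mm high) at jig (85, 90.5) mm, 18 mm above the bench, beyond the saddle. The bar lies between it and the hinge block with 2 mm play each way along jig y when its knuckle is on the fixed axis.
- plunger_top (a point): Centre of the flat brass top (diameter 16 mm) of the sprung lift plunger at jig (85, -60) mm: 45 mm above the bench when free, 35 mm from the hinge axis. The bar lies on it.
- lift_plunger (a joint): How far the plunger is pushed down, m: 0 free (up), 0.009 with the bar home and level, 0.0105 at its stop. Spring force 1 N at 0, about 6.5 N at 0.009. The weight of the resting bar sinks it by 0.5 to 2 mm.
- retaining_bar: Loose bar, about 0.22 kg, flat on the bench: 188 mm long (x), 26 wide (y), 18 thick; origin under its middle, on its underside. Aluminium from x = -94 (tail) to 71 mm, then a dark steel hinge leaf with one knuckle at +x. Grip across the width near the middle. Resting on plunger and saddle it slopes up to its knuckle by about 0.06 rad, knuckle axis about 10 mm above the fixed one.
- bar_eye (a point): Centre of the bar's knuckle (outer diameter 18, hole 8 mm along bar y, 16 mm wide): at x = 85, z = 9 mm of the bar; axes as the bar's. It has to come to point fixed_axis, the bar's x pointing along jig -y.
- bar_press (a point): Point on the bar's top face (z = 18 mm) at x = 50 mm, above the plunger when the bar is in place: where to press.
- hinge_pin: Bystander: loose steel hinge pin, 58 mm long, diameter 6 mm with an 11 mm head, lying on the bench; origin under its middle.
- sanding_block: Bystander: wooden sanding block 66 x 112 x 30 mm; origin under its middle.
- loupe: Bystander: small folding loupe 29 x 66 x 14 mm; origin under its middle.
- vial: Bystander: vial with red cap, diameter 29 mm, 54 mm high, standing; origin under its middle.

How it is judged:
By the outcome, as a careful person would: the job done as asked, in the order asked, and still so for the second after the job is handed in, while the arm keeps its last pose, push and grip.
It also fails if it takes over 45 s, if anything falls off the work surface, if the arm or the gripper's body presses on something with over 40 N, if the wrist force passes 120 N, or if a joint passes its speed limit or range.

## Working session

There is one attempt and no reset: what is moved stays moved. The work goes in short steps, Python scripts to look and compute and a tool call to move; the robot and the scene stay as the last step left them, time stands still between calls to the robot, and variables do not carry over. Pictures are saved under pics/ and viewed, at most 10 in all, crops included, and the job is handed in when it is done.

Besides the shell and the picture viewer there is one more tool, called after "Call:" as name(argument=value, ...) on one line, values as JSON. arm_command: Moves the arm, as the interface text tells. Shifts and turns lie within -1 to 1; 1 stands for 500 mm of shift or 2 rad of turn. Its arguments: {"type":"object","properties":{"targets":{"type":"array","items":{"type":"object","properties":{"x":{"type":"number","minimum":-1,"maximum":1},"y":{"type":"number","minimum":-1,"maximum":1},"z":{"type":"number","minimum":-1,"maximum":1},"rx":{"type":"number","minimum":-1,"maximum":1},"ry":{"type":"number","minimum":-1,"maximum":1},"rz":{"type":"number","minimum":-1,"maximum":1},"claw":{"type":"number"}}}},"squeeze":{"type":"number"}},"required":["targets"]}

```bash
ls && mkdir -p pics && cat > h.py <<'E'
import numpy as np, cv2
from plant import robot
from scipy.spatial.transform import Rotation as R
def rot(o):
    o=np.array(o,float)
    return o if o.shape==(3,3) else (R.from_rotvec(o).as_matrix() if o.size==3 else R.from_quat(o).as_matrix())
def points(name,depth):
    c=robot.get_calibration(name);K=np.array(c["intrinsics"])
    v,u=np.mgrid[0:depth.shape[0],0:depth.shape[1]]
    p=np.stack([(u-K[0,2])/K[0,0]*depth,-(v-K[1,2])/K[1,1]*depth,-depth],-1)
    return p@rot(c["orientation"]).T+np.array(c["origin"])
def ray(name,uv,z):
    c=robot.get_calibration(name);K=np.array(c["intrinsics"]);uv=np.atleast_2d(uv).astype(float)
    d=np.stack([(uv[:,0]-K[0,2])/K[0,0],-(uv[:,1]-K[1,2])/K[1,1],-np.ones(len(uv))],-1)@rot(c["orientation"]).T
    o=np.array(c["origin"]);return o+d*((z-o[2])/d[:,2])[:,None]
E
python3 - <<'E'
from h import *
for n in("top","side"):
    im,d=robot.read_camera(n);cv2.imwrite(f"pics/{n}0.png",im[:,:,::-1]);np.save(f"pics/{n}0.npy",d)
    print(n,robot.get_calibration(n))
print(robot.read_state())
E
```

```text
pics
top {'intrinsics': array([[478.33873185,   0.        , 319.57968914],
       [  0.        , 478.33873185, 196.18125504],
       [  0.        ,   0.        ,   1.        ]]), 'origin': array([ 0.48082917, -0.10517969,  1.03956918]), 'orientation': array([ 0.07829361, -0.04817044, -1.58518392])}
side {'intrinsics': array([[374.71246926,   0.        , 324.51664303],
       [  0.        , 374.71246926, 201.45016879],
       [  0.        ,   0.        ,   1.        ]]), 'origin': array([ 0.16298099, -0.70270292,  0.47694366]), 'orientation': array([ 1.03665119, -0.31838396, -0.48578092])}
{'t': 0.1, 'q': array([ 1.11161456e+00,  1.31066967e-01,  1.48915886e+00, -2.67894068e-05,
        1.52299648e+00, -8.54074740e-02]), 'dq': array([ 0.00176892, -0.00200471, -0.00293638,  0.00145646,  0.00056258,
       -0.00026484]), 'joint_torque': array([ 1.09024288e-03, -5.61343288e+01, -4.93095160e+01,  7.70324632e-02,
        2.91220093e-02, -5.29996714e-05]), 'tool_pos': array([0.21885622, 0.55814107, 0.23170981]), 'orientation': array([-5.83632693e-01, -3.08648335e+00,  2.47651508e-03]), 'force': array([-0.14563158,  0.5156764 , -0.09119876]), 'wrist_torque': array([-0.09033292,  0.03772884, -0.03207575]), 'gripper_force': 0.0, 'opening': 0.09314833819830838}
```

View pics/top0.png

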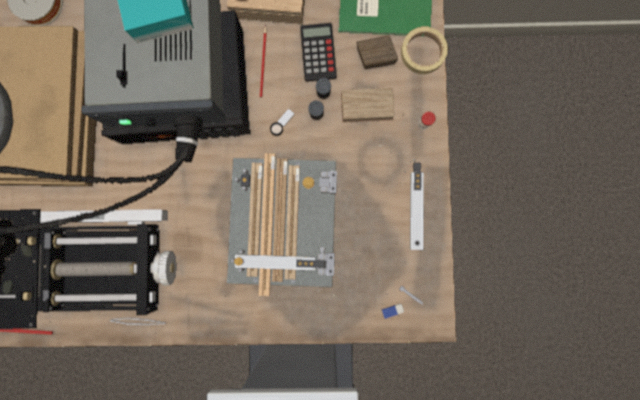

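View pics/side0.png

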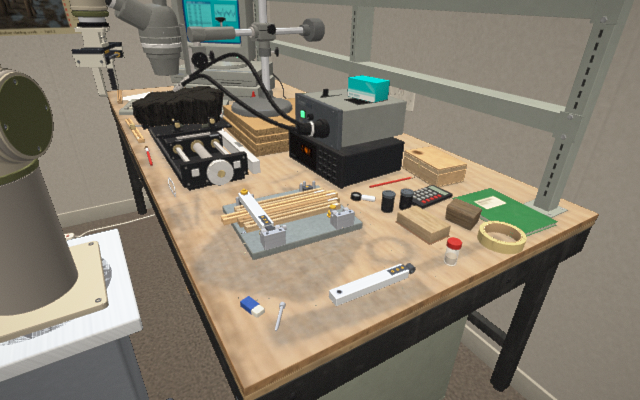

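The top view looks straight down, with image up as world +x and image left as +y. The loose bar is at columns 411–424, rows 163–250, with its knuckle up. The jig's far end has the saddle at about (243,180), the brass plunger at (308,182) and the knuckles at (328,182). The fitted bar is at row 263. Next I measure these.

```bash
python3 - <<'E'
from h import *
im=cv2.imread("pics/top0.png");d=np.load("pics/top0.npy");P=points("top",d)
print("bench z", P[300:330,200:300,2].mean(), P[300:330,200:300,2].std(), "board z",np.median(P[200:250,310:330,2]))
g=cv2.cvtColor(im,cv2.COLOR_BGR2HSV)
def rect(m,z,off,name):
    cs,_=cv2.findContours(m,0,2);c=max(cs,key=cv2.contourArea)+np.array(off)
    w=ray(name,c[:,0,:],z)[:,:2];r=cv2.minAreaRect((w*1e3).astype(np.float32));print(r, cv2.boxPoints(r).round(1).tolist())
# loose bar: by height from depth (9..25mm)
z=P[:,:,2]
sub=z[150:260,400:436];print("bar top z",np.median(z[195:240,414:421]))
m=((sub>0.009)).astype(np.uint8);rect(m,0.018,(400,150),"top")
m=((g[150:260,400:436,1]<60)&(g[150:260,400:436,2]>170)).astype(np.uint8);rect(m,0.018,(400,150),"top")
# board: height 9..25
sub=z[150:295,215:345];m=((sub>0.010)).astype(np.uint8);rect(m,0.018,(215,150),"top")
# brass
m=((g[170:195,295:325,0]>10)&(g[170:195,295:325,0]<30)&(g[170:195,295:325,1]>110)).astype(np.uint8)
v,u=np.nonzero(m);print("brass",len(u),ray("top",[[u.mean()+295,v.mean()+170]],0.045), np.median(z[170:195,295:325][m>0]))
a=cv2.resize(im[145:295,215:345],None,fx=4,fy=4,interpolation=cv2.INTER_CUBIC);cv2.imwrite("pics/crop1.png",a)
E
```

```text
bench z 0.0037119270296541813 0.056853389351478066 board z 0.01855806602547161
bar top z 0.018434016937332487
((539.5241088867188, -292.4453430175781), (27.639219284057617, 183.88922119140625), 88.17621612548828) [[447.20001220703125, -303.29998779296875], [631.0, -309.20001220703125], [631.9000244140625, -281.6000061035156], [448.1000061035156, -275.70001220703125]]
((528.43603515625, -292.78564453125), (28.368438720703125, 166.2943572998047), 87.33341217041016) [[444.70001220703125, -303.1000061035156], [610.7999877929688, -310.79998779296875], [612.2000122070312, -282.5], [446.0, -274.70001220703125]]
((506.3045654296875, -3.8082199096679688), (227.73159790039062, 301.3541259765625), 87.0648422241211) [[350.0, -109.80000305175781], [651.0, -125.19999694824219], [662.5999755859375, 102.19999694824219], [361.70001220703125, 117.5999984741211]]
brass 88 [[ 0.59069598 -0.0627497   0.045     ]] 0.042861532905210664
```

View pics/crop1.png

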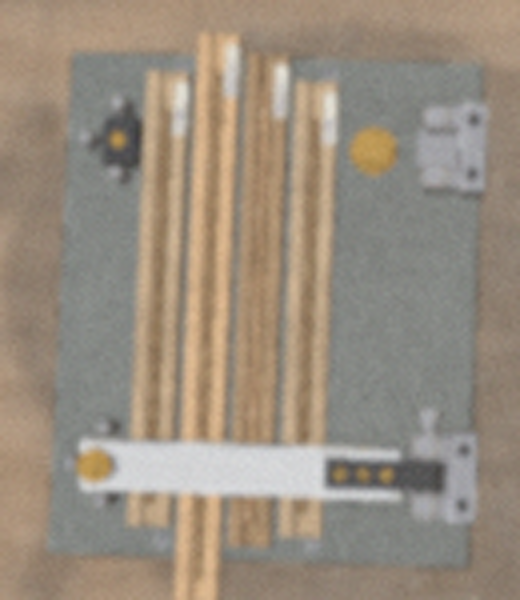

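The crop shows the board corners, brass top (374,150), saddle with dowels (117,140), tail dowel (85,135) and far knuckles (435,118)/(435,180). The fitted bar is intact. I'll measure with sub-pixel edge lines next.

```bash
cat >> h.py <<'E'
def edge(gray,a,b,hw=5,trim=.08):
    """subpixel edge line near segment a-b (pixels): returns refined end points and rms"""
    a,b=np.array(a,float),np.array(b,float);t=(b-a)/np.linalg.norm(b-a);n=np.array([-t[1],t[0]])
    S=np.linspace(trim,1-trim,60);o=np.arange(-hw,hw+.01,.25)
    p=a+S[:,None,None]*(b-a)+o[None,:,None]*n
    g=cv2.GaussianBlur(gray,(0,0),.6)
    v=cv2.remap(g.astype(np.float32),p[...,0].astype(np.float32),p[...,1].astype(np.float32),cv2.INTER_LINEAR)
    d=np.abs(np.gradient(v,axis=1));k=d.argmax(1)
    w=np.where(np.abs(np.arange(len(o))[None]-k[:,None])<=5,d,0);e=(w*o).sum(1)/w.sum(1)
    ok=np.ones(60,bool)
    for _ in range(4):
        c=np.polyfit(S[ok],e[ok],1);r=e-np.polyval(c,S);ok=np.abs(r)<max(.25,1.5*r[ok].std())
    return a+n*c[1],b+n*(c[0]+c[1]),r[ok].std(),ok.sum()
E
python3 - <<'E'
from h import *
im=cv2.imread("pics/top0.png");g=cv2.cvtColor(im,6).astype(np.float32);d=np.load("pics/top0.npy");P=points("top",d)
def C(u,v):return (215+u/4-.375,145+v/4-.375)
def E(nm,a,b,z,hw=4):
    p,q,r,n=edge(g,a,b,hw);w=ray("top",[p,q],z)[:,:2]*1e3
    print(nm,w.round(1).tolist(),"ang",np.degrees(np.arctan2(*(w[1]-w[0])[::-1])).round(2),"rms",r.round(2),n);return w
E("bar R(-y)",(424,248),(424,192),.018);E("bar L(+y)",(411,248),(412,192),.018)
E("tail",(412,250),(423,250),.018,3)
E("knuckle end",(414,163),(421,163),.009,3)
E("bd L",C(72,60),C(50,550),.018);E("bd R low",C(481,210),C(474,420),.018)
E("bd top",C(345,62),C(480,66),.018);E("bd bot",C(55,553),C(465,565),.018)
E("fit top",C(105,440),C(320,445),.054);E("fit bot",C(120,490),C(320,497),.054)
E("fit tail",C(79,445),C(79,485),.054,3)
for nm,uv,z in(("saddle",(117,140),.036),("dowA",(117,102),.05),("dowB",(122,177),.05),("taild",(86,137),.046),("knA",(437,118),.054),("knB",(433,182),.054),("brass",(374,150),.045)):
    print(nm,(ray("top",[C(*uv)],z)*1e3).round(1)[0,:2])
# heights along the way
Q=P.reshape(-1,3);Q=Q[np.isfinite(Q).all(1)&(d.ravel()>0)]
for y in np.arange(-.3,.5,.1):
    s=Q[(abs(Q[:,1]-y)<.05)];print(round(y,1),[ (round(x,1), np.round(s[abs(s[:,0]-x)<.05][:,2].max(initial=-1),3)) for x in(.2,.3,.4,.5,.6)])
E
```

```text
bar R(-y) [[449.8, -302.5], [568.6, -306.3]] ang -1.78 rms 0.09 58
bar L(+y) [[450.1, -276.8], [569.1, -280.9]] ang -1.99 rms 0.11 56
tail [[447.1, -280.1], [447.1, -303.3]] ang -90.01 rms 0.09 56
knuckle end [[634.6, -291.6], [634.0, -306.7]] ang -92.18 rms 0.09 49
bd L [[645.6, 99.5], [383.8, 116.4]] ang 176.3 rms 0.71 33
bd R low [[560.9, -115.0], [449.1, -110.4]] ang 177.63 rms 0.23 33
bd top [[645.2, -47.1], [635.0, -119.6]] ang -98.06 rms 0.3 33
bd bot [[381.7, 109.9], [370.2, -107.2]] ang -93.05 rms 1.13 41
fit top [[442.2, 76.5], [437.0, -33.9]] ang -92.71 rms 0.2 46
fit bot [[416.6, 68.9], [411.6, -33.7]] ang -92.78 rms 0.13 38
fit tail [[440.2, 89.6], [419.8, 90.2]] ang 178.24 rms 0.13 35
saddle [599.6  73.3]
dowA [617.9  70.7]
dowB [578.4  68.2]
taild [600.2  87.8]
knA [606.1 -96.5]
knB [572.8 -93.9]
brass [591.  -63.2]
-0.3 [(0.2, np.float64(-1.0)), (0.3, np.float64(0.016)), (0.4, np.float64(0.022)), (0.5, np.float64(0.024)), (0.6, np.float64(0.025))]
-0.2 [(0.2, np.float64(-0.001)), (0.3, np.float64(0.017)), (0.4, np.float64(0.028)), (0.5, np.float64(0.027)), (0.6, np.float64(0.006))]
-0.1 [(0.2, np.float64(0.002)), (0.3, np.float64(0.031)), (0.4, np.float64(0.061)), (0.5, np.float64(0.053)), (0.6, np.float64(0.059))]
0.0 [(0.2, np.float64(0.001)), (0.3, np.float64(0.007)), (0.4, np.float64(0.061)), (0.5, np.float64(0.04)), (0.6, np.float64(0.039))]
0.1 [(0.2, np.float64(0.002)), (0.3, np.float64(0.007)), (0.4, np.float64(0.07)), (0.5, np.float64(0.045)), (0.6, np.float64(0.178))]
0.2 [(0.2, np.float64(-0.001)), (0.3, np.float64(0.01)), (0.4, np.float64(0.094)), (0.5, np.float64(0.198)), (0.6, np.float64(0.245))]
0.3 [(0.2, np.float64(-0.003)), (0.3, np.float64(0.086)), (0.4, np.float64(0.088)), (0.5, np.float64(0.23)), (0.6, np.float64(0.29))]
0.4 [(0.2, np.float64(0.0)), (0.3, np.float64(0.03)), (0.4, np.float64(0.072)), (0.5, np.float64(0.25)), (0.6, np.float64(0.306))]
```

Call:
arm_command(targets=[{"x": 0.0, "y": 0.0, "z": 0.08}, {"x": 0.03, "y": -0.07, "z": 0.12}, {"x": 0.06, "y": -0.14, "z": 0.14}, {"x": 0.09, "y": -0.21, "z": 0.14}, {"x": 0.12, "y": -0.28, "z": 0.14, "rz": 0.02}, {"x": 0.15, "y": -0.35, "z": 0.14, "rz": 0.04}, {"x": 0.18, "y": -0.42, "z": 0.14, "rz": 0.06}, {"x": 0.21, "y": -0.49, "z": 0.14, "rz": 0.08}, {"x": 0.24, "y": -0.56, "z": 0.14, "rz": 0.1}, {"x": 0.27, "y": -0.63, "z": 0.14, "rz": 0.12}])

```text
schema error: expected keys x, y, z, rx, ry, rz, claw
```

```bash
python3 - <<'E'
from h import *
fr=[robot.read_camera("top") for _ in range(5)]
im=np.mean([f[0] for f in fr],0)[:,:,::-1].astype(np.uint8);d=np.median([f[1] for f in fr],0)
cv2.imwrite("pics/topavg.png",im);np.save("pics/topavg.npy",d)
P=points("top",d)
a=np.radians(-2.75);ex=np.array([np.cos(a),np.sin(a)]);ey=np.array([-ex[1],ex[0]])
J=np.stack([P[...,:2]@ex,P[...,:2]@ey],-1)*1e3
def blob(nm,u0,u1,v0,v1,z0,z1):
    s=np.zeros(d.shape,bool);s[v0:v1,u0:u1]=True;s&=(P[...,2]>z0)&(P[...,2]<z1)
    j=J[s];print(nm,s.sum(),"mid",((j.max(0)+j.min(0))/2).round(1),"mean",j.mean(0).round(1),"ext",np.ptp(j,axis=0).round(1),"z",np.median(P[s][:,2]).round(4))
blob("knuckles",315,332,165,200,.049,.058)
blob("block+kn",315,342,165,200,.049,.058)
blob("plunger",298,318,170,195,.041,.048)
blob("saddle",236,252,170,195,.033,.039)
blob("tops>.041 saddle",230,252,165,195,.041,.056)
blob("fitted bar",228,335,250,278,.050,.058)
blob("board all",220,345,150,292,.014,.022)
np.set_printoptions(linewidth=250)
print((P[170:194:1,316:342,2]*1e3).round(0).astype(int))
f=cv2.INTER_CUBIC
A=cv2.resize(im[164:200,296:340],None,fx=9,fy=9,interpolation=f);B=cv2.resize(im[164:200,228:260],None,fx=9,fy=9,interpolation=f)
cv2.imwrite("pics/c2.png",np.hstack([B,A]))
E
```

```text
knuckles 146 mid [595.1 -72.2] mean [595.2 -73.5] ext [43.7 22.1] z 0.0532
block+kn 251 mid [595.3 -77.2] mean [595.6 -79.8] ext [44.2 32.2] z 0.054
plunger 46 mid [594.6 -33.4] mean [594.9 -33.4] ext [14.6 14.7] z 0.0455
saddle 124 mid [592.1 100.3] mean [595.1  99.2] ext [44.9 28.4] z 0.0362
tops>.041 saddle 38 mid [594.5 107.4] mean [594.4 104.5] ext [43.8 23.5] z 0.0475
fitted bar 1310 mid [428.3   8.5] mean [425.3  -1.9] ext [ 50.2 202.4] z 0.0544
board all 6427 mid [513.7  20.8] mean [510.8  13. ] ext [277.6 224.1] z 0.0186
[[20 19 20 18 18 19 17 18 17 18 17 19 19 19 19 20 19 17 21 18  0  0 -1  1  1  0]
 [19 18 19 17 18 19 18 18 19 17 18 19 20 17 55 54 56 55 53 56 54  1  0  2  1  2]
 [20 18 17 18 19 50 52 52 56 53 53 51 51 50 56 54 55 54 54 54 56  0 -1  0  1  0]
 [19 19 18 17 16 52 54 56 55 52 54 53 52 51 56 55 55 53 55 54 54  3  0  2 -1  1]
 [18 17 18 17 20 52 52 55 53 53 54 54 52 51 54 54 55 56 55 53 55  1  1  1 -1  4]
 [18 20 18 21 17 52 53 54 55 53 52 52 51 52 53 53 55 56 55 56 54  1  0 -1  1  0]
 [19 18 17 18 20 51 54 51 53 54 53 52 53 52 56 55 55 56 54 54 56 -1  0  1  1  
[... 680 characters left out ...]
36 37 35 36 36 55 55 55 56 54 54 54  0  2  0  2  1]
 [18 17 19 35 36 36 51 52 54 51 37 35 36 38 55 55 52 52 54 54 54  1  0  1  1  0]
 [19 19 20 24 47 53 54 54 55 54 54 53 51 50 56 53 55 54 55 54 52  1  3 -1  1  1]
 [19 19 18 19 48 51 55 53 53 55 53 51 53 52 55 54 55 54 56 54  1  0  0  0  0  2]
 [19 18 18 17 48 52 52 54 52 53 53 52 52 49 54 56 57 56 54 57 -1  1  0 29  1 -1]
 [21 19 18 19 48 52 52 53 53 54 54 52 52 51 55 54 54 54 55 55  0  0 -1 28  1  0]
 [19 18 18 19 47 52 52 54 56 53 52 51 52 52 54 54 54 55 55 55  1 -1  1 -1  0  0]
 [17 18 20 18 37 40 42 41 40 45 45 45 45 44 54 53 56 54 54 55  1  0 -1  0  1  0]
 [20 18 19 20 17 19 20 20 20 18 19 18 19 19 43 43 47 47 48 47  1  3  0  2  1 -2]]
```

View pics/c2.png

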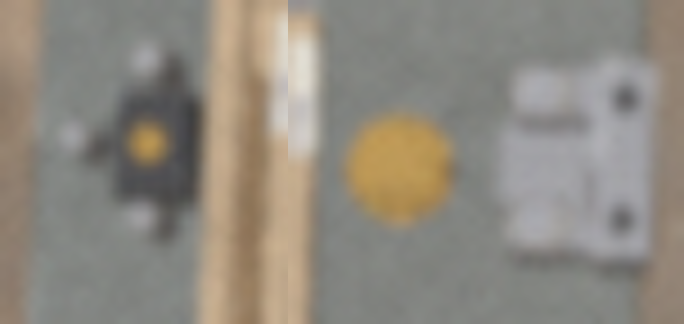

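Call:
arm_command(targets=[{"x": 0.0, "y": 0.0, "z": 0.08, "rx": 0, "ry": 0, "rz": 0, "claw": 0}, {"x": 0.03, "y": -0.07, "z": 0.12, "rx": 0, "ry": 0, "rz": 0, "claw": 0}, {"x": 0.06, "y": -0.14, "z": 0.14, "rx": 0, "ry": 0, "rz": 0, "claw": 0}, {"x": 0.09, "y": -0.21, "z": 0.14, "rx": 0, "ry": 0, "rz": 0, "claw": 0}, {"x": 0.12, "y": -0.28, "z": 0.14, "rx": 0, "ry": 0, "rz": 0.02, "claw": 0}, {"x": 0.15, "y": -0.35, "z": 0.14, "rx": 0, "ry": 0, "rz": 0.04, "claw": 0}, {"x": 0.18, "y": -0.42, "z": 0.14, "rx": 0, "ry": 0, "rz": 0.06, "claw": 0}, {"x": 0.21, "y": -0.49, "z": 0.14, "rx": 0, "ry": 0, "rz": 0.08, "claw": 0}, {"x": 0.24, "y": -0.56, "z": 0.14, "rx": 0, "ry": 0, "rz": 0.1, "claw": 0}, {"x": 0.27, "y": -0.63, "z": 0.14, "rx": 0, "ry": 0, "rz": 0.12, "claw": 0}])

```text
t: 1.18
tool_pos: [0.3543, 0.2419, 0.3029]
orientation: [0.206, 3.134, 0.001]
force: [1.0, -0.6, 0.7]
opening: 0.0929
gripper_force: 0.0
```

Depth agrees with the given sizes. The plunger is at rotated-frame (594.7,−33.4), and the knuckle and dowel midlines match within 0.5 mm. The bar lies at −1.9°, the jig at −2.75°. Now moving to the bar.

Call:
arm_command(targets=[{"x": 0.027, "y": -0.076, "z": 0, "rx": 0, "ry": 0, "rz": 0.01, "claw": 0}, {"x": 0.054, "y": -0.152, "z": 0, "rx": 0, "ry": 0, "rz": 0.02, "claw": 0}, {"x": 0.081, "y": -0.228, "z": 0, "rx": 0, "ry": 0, "rz": 0.03, "claw": 0}, {"x": 0.108, "y": -0.304, "z": 0, "rx": 0, "ry": 0, "rz": 0.04, "claw": 0}, {"x": 0.135, "y": -0.38, "z": 0, "rx": 0, "ry": 0, "rz": 0.05, "claw": 0}, {"x": 0.162, "y": -0.456, "z": 0, "rx": 0, "ry": 0, "rz": 0.05, "claw": 0}, {"x": 0.189, "y": -0.532, "z": 0, "rx": 0, "ry": 0, "rz": 0.05, "claw": 0}, {"x": 0.216, "y": -0.608, "z": 0, "rx": 0, "ry": 0, "rz": 0.05, "claw": 0}, {"x": 0.243, "y": -0.684, "z": 0, "rx": 0, "ry": 0, "rz": 0.05, "claw": 0}, {"x": 0.27, "y": -0.76, "z": 0, "rx": 0, "ry": 0, "rz": 0.05, "claw": 0}])

```text
t: 2.02
tool_pos: [0.4893, -0.1386, 0.3028]
orientation: [0.054, 3.14, -0.0]
force: [-0.5, 1.0, 1.2]
opening: 0.093
gripper_force: 0.0
```

Call:
arm_command(targets=[{"x": 0.027, "y": -0.076, "z": 0, "rx": 0, "ry": 0, "rz": 0, "claw": 0}, {"x": 0.054, "y": -0.152, "z": -0.02, "rx": 0, "ry": 0, "rz": 0, "claw": 0}, {"x": 0.081, "y": -0.228, "z": -0.06, "rx": 0, "ry": 0, "rz": 0, "claw": 0}, {"x": 0.108, "y": -0.311, "z": -0.1, "rx": 0, "ry": 0, "rz": 0, "claw": 0}, {"x": 0.108, "y": -0.311, "z": -0.18, "rx": 0, "ry": 0, "rz": 0, "claw": 0}, {"x": 0.108, "y": -0.311, "z": -0.26, "rx": 0, "ry": 0, "rz": 0, "claw": 0}, {"x": 0.108, "y": -0.311, "z": -0.34, "rx": 0, "ry": 0, "rz": 0, "claw": 0}, {"x": 0.108, "y": -0.311, "z": -0.42, "rx": 0, "ry": 0, "rz": 0, "claw": 0}, {"x": 0.108, "y": -0.311, "z": -0.46, "rx": 0, "ry": 0, "rz": 0, "claw": 0}, {"x": 0.108, "y": -0.311, "z": -0.46, "rx": 0, "ry": 0, "rz": 0, "claw": 0}])

```text
t: 2.85
tool_pos: [0.5388, -0.2893, 0.0655]
orientation: [-0.053, -3.132, -0.009]
force: [-0.3, 0.9, -0.8]
opening: 0.0928
gripper_force: 0.0
```

```bash
python3 - <<'E'
from h import *
s=robot.read_state();print(s["tool_pos"],s["t"],s["q"].round(2),s["force"],rot(s["orientation"]).round(4).tolist())
im,d=robot.read_camera("side");cv2.imwrite("pics/s1.png",cv2.resize(im[180:340,250:490,::-1],None,fx=3,fy=3))
E
```

```text
[ 0.53884513 -0.28930567  0.06550714] 2.85 [-0.58  0.31  1.6   0.    1.25 -2.11] [-0.29101933  0.94853678 -0.78730352] [[-0.9994, 0.034, -0.0095], [0.0339, 0.9994, 0.0062], [0.0097, 0.0058, -0.9999]]
```

View pics/s1.png

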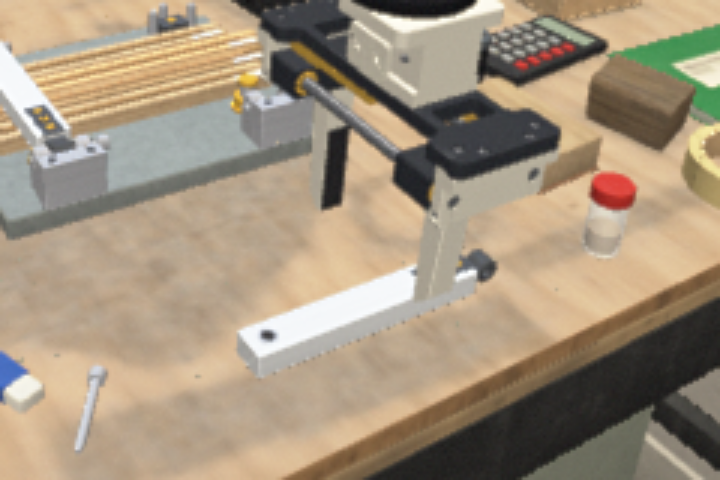

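The side crop shows the open fingers straddling the bar: the near finger is at crop (440,260) and the far one at (330,170), behind the bar. The jig and bystanders are clear, so I lower in steps.

Call:
arm_command(targets=[{"x": 0, "y": 0, "z": -0.03, "rx": 0, "ry": 0, "rz": 0, "claw": 0}, {"x": 0, "y": 0, "z": -0.06, "rx": 0, "ry": 0, "rz": 0, "claw": 0}, {"x": 0, "y": 0, "z": -0.08, "rx": 0, "ry": 0, "rz": 0, "claw": 0}, {"x": 0, "y": 0, "z": -0.08, "rx": 0, "ry": 0, "rz": 0, "claw": 60}, {"x": 0, "y": 0, "z": -0.08, "rx": 0, "ry": 0, "rz": 0, "claw": 100}, {"x": 0, "y": 0, "z": -0.08, "rx": 0, "ry": 0, "rz": 0, "claw": 110}])

```text
t: 3.4
tool_pos: [0.5441, -0.2926, 0.0345]
orientation: [0.053, 3.139, -0.002]
force: [0.2, -0.9, 0.4]
opening: 0.0772
gripper_force: 0.0
```

```bash
python3 - <<'E'
from h import *
s=robot.read_state();print(s["tool_pos"],s["t"],s["opening"],s["force"],rot(s["orientation"]).round(4).tolist())
E
```

```text
[ 0.54410928 -0.2925729   0.03453556] 3.4 0.0771886002298424 [ 0.19592365 -0.93862354  0.37064729] [[-0.9994, 0.0337, 0.002], [0.0337, 0.9994, -0.0014], [-0.0021, -0.0013, -1.0]]
```

Call:
arm_command(targets=[{"x": 0, "y": 0, "z": -0.015, "rx": 0, "ry": 0, "rz": 0, "claw": 110}, {"x": 0, "y": 0, "z": -0.034, "rx": 0, "ry": 0, "rz": 0, "claw": 110}, {"x": 0, "y": 0, "z": -0.034, "rx": 0, "ry": 0, "rz": 0, "claw": 110}, {"x": 0, "y": 0, "z": -0.034, "rx": 0, "ry": 0, "rz": 0, "claw": 160}, {"x": 0, "y": 0, "z": -0.034, "rx": 0, "ry": 0, "rz": 0, "claw": 255}, {"x": 0, "y": 0, "z": -0.034, "rx": 0, "ry": 0, "rz": 0, "claw": 255}, {"x": 0, "y": 0, "z": -0.034, "rx": 0, "ry": 0, "rz": 0, "claw": 255}, {"x": 0, "y": 0, "z": -0.034, "rx": 0, "ry": 0, "rz": 0, "claw": 255}, {"x": 0, "y": 0, "z": -0.034, "rx": 0, "ry": 0, "rz": 0, "claw": 255}, {"x": 0, "y": 0, "z": -0.034, "rx": 0, "ry": 0, "rz": 0, "claw": 255}], squeeze=35)

```text
t: 4.23
tool_pos: [0.543, -0.292, 0.0156]
orientation: [0.053, 3.141, -0.0]
force: [-0.2, -1.3, -0.6]
opening: 0.0258
gripper_force: 35.0
```

Call:
arm_command(targets=[{"x": 0, "y": 0, "z": 0.06, "rx": 0, "ry": 0, "rz": 0, "claw": 255}, {"x": 0, "y": 0, "z": 0.13, "rx": 0, "ry": 0, "rz": 0, "claw": 255}, {"x": 0, "y": 0, "z": 0.2, "rx": 0, "ry": 0, "rz": 0, "claw": 255}, {"x": 0.01, "y": 0.04, "z": 0.24, "rx": 0, "ry": 0, "rz": -0.05, "claw": 255}, {"x": 0.02, "y": 0.09, "z": 0.24, "rx": 0, "ry": 0, "rz": -0.11, "claw": 255}, {"x": 0.03, "y": 0.14, "z": 0.24, "rx": 0, "ry": 0, "rz": -0.17, "claw": 255}, {"x": 0.04, "y": 0.19, "z": 0.24, "rx": 0, "ry": 0, "rz": -0.23, "claw": 255}, {"x": 0.05, "y": 0.24, "z": 0.24, "rx": 0, "ry": 0, "rz": -0.29, "claw": 255}, {"x": 0.06, "y": 0.29, "z": 0.24, "rx": 0, "ry": 0, "rz": -0.35, "claw": 255}, {"x": 0.07, "y": 0.34, "z": 0.24, "rx": 0, "ry": 0, "rz": -0.41, "claw": 255}])

```text
t: 5.07
tool_pos: [0.5778, -0.1205, 0.1352]
orientation: [-1.309, -2.855, 0.0]
force: [0.8, -0.4, -2.4]
opening: 0.0257
gripper_force: 35.0
```

Call:
arm_command(targets=[{"x": 0.01, "y": 0.05, "z": 0, "rx": 0, "ry": 0, "rz": -0.06, "claw": 255}, {"x": 0.02, "y": 0.1, "z": 0, "rx": 0, "ry": 0, "rz": -0.12, "claw": 255}, {"x": 0.03, "y": 0.15, "z": 0, "rx": 0, "ry": 0, "rz": -0.18, "claw": 255}, {"x": 0.034, "y": 0.19, "z": 0, "rx": 0, "ry": 0, "rz": -0.24, "claw": 255}, {"x": 0.034, "y": 0.21, "z": 0, "rx": 0, "ry": 0, "rz": -0.3, "claw": 255}, {"x": 0.034, "y": 0.216, "z": 0, "rx": 0, "ry": 0, "rz": -0.35, "claw": 255}, {"x": 0.034, "y": 0.216, "z": 0, "rx": 0, "ry": 0, "rz": -0.383, "claw": 255}, {"x": 0.034, "y": 0.216, "z": 0, "rx": 0, "ry": 0, "rz": -0.383, "claw": 255}, {"x": 0.034, "y": 0.216, "z": 0, "rx": 0, "ry": 0, "rz": -0.383, "claw": 255}, {"x": 0.034, "y": 0.216, "z": 0, "rx": 0, "ry": 0, "rz": -0.383, "claw": 255}])

```text
t: 5.9
tool_pos: [0.5948, -0.0141, 0.1354]
orientation: [-2.273, -2.169, 0.001]
force: [-0.1, -0.2, -2.2]
opening: 0.0254
gripper_force: 35.0
```

```bash
python3 - <<'E'
from h import *
s=robot.read_state();print(s["tool_pos"],s["t"],s["q"].round(2),s["opening"],s["force"],rot(s["orientation"]).round(4).tolist())
for n in("top","side"):
    im,d=robot.read_camera(n);cv2.imwrite(f"pics/{n}2.png",im[:,:,::-1]);np.save(f"pics/{n}2.npy",d)
    if n=="top": a=cv2.resize(im[140:270,225:345,::-1],None,fx=3,fy=3)
    else: b=cv2.resize(im[130:260,200:380,::-1],None,fx=2.4,fy=3)
cv2.imwrite("pics/v2.png",np.hstack([a,b]))
E
```

```text
[ 0.59484578 -0.01406869  0.13537927] 5.9 [-0.11  0.18  1.61  0.    1.35 -0.06] 0.025377978371736134 [-0.14443769 -0.16196482 -2.22120627] [[0.0468, 0.9989, -0.0005], [0.9989, -0.0468, 0.0001], [0.0, -0.0005, -1.0]]
```

View pics/v2.png

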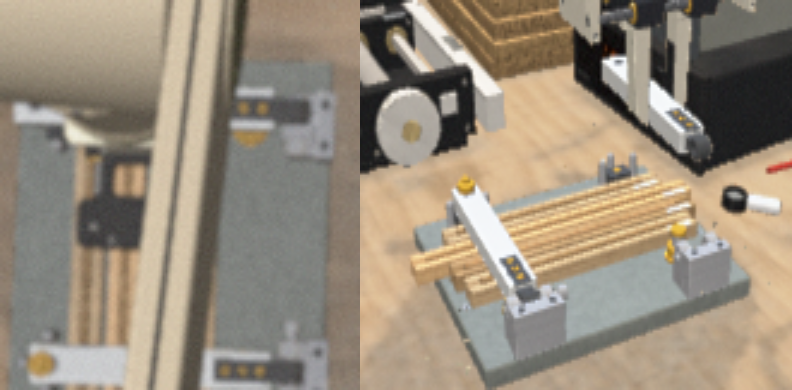

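Both ends of the held bar are visible: the knuckle at crop (300,108) in the top part, the tail at (40,108). The jig is clear in the side view. I'll measure the bar ends in depth against the jig frame.

```bash
cat >> h.py <<'E'
a_=np.radians(-2.75);ex=np.array([np.cos(a_),np.sin(a_)]);ey=np.array([-ex[1],ex[0]])
def jig(w): w=np.asarray(w);return np.stack([w[...,:2]@ex*1e3-509.7,w[...,:2]@ey*1e3-26.6],-1)
def held(P,d,z0,z1,cols,rows=(150,200)):
    s=np.zeros(d.shape,bool);s[rows[0]:rows[1],cols[0]:cols[1]]=True;s&=(P[...,2]>z0)&(P[...,2]<z1)
    j=jig(P[s]);print(s.sum(),"x",j[:,0].min().round(1),j[:,0].max().round(1),"y",j[:,1].min().round(1),j[:,1].max().round(1),"z",np.median(P[s][:,2]).round(4));return s
E
python3 - <<'E'
from h import *
P0=points("top",np.load("pics/topavg.npy"));print("tail dowel z",(P0[176:184,232:240,2]*1e3).round(0).astype(int).tolist())
d=np.load("pics/top2.npy");P=points("top",d)
held(P,d,.125,.150,(300,340));held(P,d,.125,.150,(222,250))
im=cv2.imread("pics/top2.png");g=cv2.cvtColor(im,6).astype(np.float32)
np.set_printoptions(linewidth=250)
print((P[164:188,302:332,2]*1e3).round(0).astype(int))
print((P[166:186,226:250,2]*1e3).round(0).astype(int))
E
```

```text
tail dowel z [[17, 19, 18, 19, 19, 17, 20, 17], [18, 16, 19, 20, 19, 18, 18, 17], [19, 18, 17, 45, 47, 45, 19, 19], [16, 19, 19, 47, 46, 46, 41, 27], [17, 20, 20, 44, 46, 45, 41, 33], [17, 19, 19, 18, 43, 41, 35, 28], [17, 18, 17, 17, 18, 19, 24, 21], [18, 19, 20, 19, 18, 17, 18, 19]]
290 x 72.1 97.2 y -101.4 -53.7 z 0.1378
95 x 71.5 82.9 y 52.6 83.9 z 0.1377
[[ 519  502  487   16   19   20   15   16   19   20   16   20   18   20   19   21   19   22   21   18   17   19   18   17   21   21   20   16   16   22]
 [ 515  501  484   20   18   22   19   16   22   17   17   17   15   19   16   19   16   20   21   20   17   19   17   16   15   19   17   20   20   18]
 [ 515  500  481   16   20   18   18   18   22   18   19   23   17   19   15   21   16   22   16   15   18   19   21   21   18   17   21   18   17   21]
 [ 514  499  481   16   19   20   16   20   21   17   20   18   18   18   17   16   20   19   17   21   20   22   18   21   15   19   17   17   20   18]
 [ 515  497  479   15   19   18   17   19   18   17   17   19   20   18   16   19   18   21   18   19   16   18   16   19   18
[... 4695 characters left out ...]
138  139  134  140  138  137  138  138  135  138  140  136  141  138  343  343  347]
 [   1    1    0   -1    0  131  130  134  134  134  133  131  137  134  134  135  134  135  138  138  136  297  297  344]
 [  -1    1    0   -1    1    0   19   21   19   16   17   19   26   15   21   38   38   37   37   33   38  296  298  297]
 [   0    5    1    1    2    2   18   19   20   18   20   23   19   19   20   36   38   41   38   34   35  293  296  295]
 [   3    5   -1    3    1    3   22   21   23   17   20   19   17   17   17   37   37   36   36   38   35  296  297  296]
 [   2    0    2    0    2    0   18   18   19   22   19   18   18   18   35   36   36   39   36   36 1040  298  297  298]]
```

Call:
arm_command(targets=[{"x": 0, "y": 0, "z": -0.02, "rx": -0.01, "ry": 0, "rz": 0, "claw": 255}, {"x": 0, "y": 0, "z": -0.05, "rx": -0.02, "ry": 0.001, "rz": 0, "claw": 255}, {"x": 0, "y": 0, "z": -0.08, "rx": -0.029, "ry": 0.0014, "rz": 0, "claw": 255}, {"x": 0, "y": 0, "z": -0.11, "rx": -0.029, "ry": 0.0014, "rz": 0, "claw": 255}, {"x": 0, "y": 0, "z": -0.116, "rx": -0.029, "ry": 0.0014, "rz": 0, "claw": 255}, {"x": 0, "y": 0, "z": -0.116, "rx": -0.029, "ry": 0.0014, "rz": 0, "claw": 255}, {"x": 0, "y": 0, "z": -0.116, "rx": -0.029, "ry": 0.0014, "rz": 0, "claw": 255}, {"x": 0, "y": 0, "z": -0.116, "rx": -0.029, "ry": 0.0014, "rz": 0, "claw": 255}])

```text
t: 6.67
tool_pos: [0.5959, -0.0141, 0.0788]
orientation: [2.245, 2.137, -0.064]
force: [-0.2, 0.2, -1.5]
opening: 0.0255
gripper_force: 35.0
```

```bash
python3 - <<'E'
from h import *
s=robot.read_state();print(s["tool_pos"],s["t"],s["force"],rot(s["orientation"]).round(4).tolist())
fr=[robot.read_camera("top") for _ in range(3)]
im=np.mean([f[0] for f in fr],0)[:,:,::-1].astype(np.uint8);d=np.median([f[1] for f in fr],0)
cv2.imwrite("pics/top3.png",im);np.save("pics/top3.npy",d);P=points("top",d)
held(P,d,.062,.095,(300,340));held(P,d,.062,.095,(222,250))
np.set_printoptions(linewidth=250)
print((P[166:196,300:334,2]*1e3).round(0).astype(int))
i2,d2=robot.read_camera("side")
f=cv2.INTER_CUBIC
a=cv2.resize(im[160:205,296:341],(420,420),interpolation=f);b=cv2.resize(i2[140:220,290:370,::-1],(380,420),interpolation=f)
cv2.imwrite("pics/v3.png",np.hstack([a,b]))
E
```

```text
[ 0.59587444 -0.01413483  0.07877291] 6.6667 [-0.24096923  0.23621065 -1.45124519] [[0.0491, 0.9988, -0.0011], [0.9971, -0.049, -0.0583], [-0.0583, 0.0018, -0.9983]]
322 x 73.1 98.4 y -103.0 -46.2 z 0.0851
20 x 73.0 76.0 y 64.5 83.7 z 0.0754
[[19 19 20 ... 19 19 17]
 [21 20 18 ... 17 21 18]
 [19 18 20 ... 16 20 20]
 ...
 [20 21 20 ... 46 46 46]
 [21 20 19 ... 20 21 23]
 [18 18 19 ... 19 20 20]]
```

View pics/v3.png

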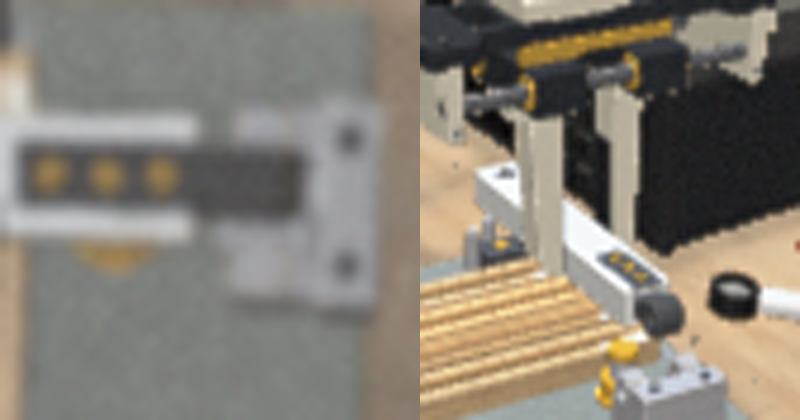

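The top crop shows the dark knuckle (crop (300,180)) pointing at the gap between the fixed knuckles, with brass peeking out below the bar. The side crop shows the bar well aligned above the saddle and hinge. I'll do a sub-pixel check of the lateral offset.

```bash
python3 - <<'E'
from h import *
C=lambda u,v:(296+u*45/420-.45,160+v*45/420-.45)
def E(img,nm,a,b,z,hw=2.5):
    g=cv2.cvtColor(cv2.imread(img),6).astype(np.float32)
    p,q,r,n=edge(g,C(*a),C(*b),hw);w=jig(ray("top",[p,q],z));print(nm,w.round(1).tolist(),"rms",r.round(2),n)
t="pics/top3.png"
E(t,"white hi",(10,117),(190,117),.0845);E(t,"white lo",(10,235),(190,237),.0845)
E(t,"leaf hi",(30,145),(180,145),.085);E(t,"leaf lo",(30,207),(180,211),.085)
E(t,"kn hi",(205,149),(298,151),.086);E(t,"kn lo",(205,214),(298,216),.086);E(t,"kn end",(303,155),(302,210),.077)
a="pics/topavg.png"
B=lambda u,v:((u-288)/9+296-296+.45,0)
# fixed knuckles in composite c2: outer edges rows 66 and 255, cols 515..580 (from composite x 288 = col 296, 9x, row 164)
def E2(nm,p1,p2,z,hw=2.5):
    g=cv2.cvtColor(cv2.imread(a),6).astype(np.float32);f=lambda u,v:(296+(u-288)/9-.45,164+v/9-.45)
    p,q,r,n=edge(g,f(*p1),f(*p2),hw);w=jig(ray("top",[p,q],z));print(nm,w.round(1).tolist(),"rms",r.round(2),n)
E2("fixA outer",(520,66),(580,66),.054);E2("fixA inner",(520,115),(580,115),.054);E2("fixB inner",(515,205),(575,205),.054);E2("fixB outer",(515,258),(575,258),.050)
E2("block hi",(600,58),(650,58),.054);E2("block lo",(590,262),(645,262),.054);E2("block front",(585,140),(585,190),.054)
# fitted example for consistency
d=np.load("pics/top3.npy");P=points("top",d);np.set_printoptions(linewidth=250,threshold=10**6)
print((P[168:196,312:334,2]*1e3).round(0).astype(int))
E
```

```text
white hi [[94.9, -39.5], [95.9, -78.3]] rms 0.03 60
white lo [[77.8, -40.2], [78.2, -79.0]] rms 0.04 54
leaf hi [[94.0, -43.9], [94.7, -76.2]] rms 0.07 60
leaf lo [[80.1, -44.4], [79.0, -76.7]] rms 0.12 56
kn hi [[93.6, -81.7], [93.8, -101.7]] rms 0.09 60
kn lo [[77.7, -82.2], [77.5, -102.2]] rms 0.1 56
kn end [[93.6, -104.1], [81.5, -103.8]] rms 0.08 58
fixA outer [[105.9, -88.4], [106.5, -102.2]] rms 0.06 60
fixA inner [[91.4, -88.9], [92.0, -102.7]] rms 0.05 60
fixB inner [[71.3, -88.4], [79.0, -102.0]] rms 0.26 36
fixB outer [[64.9, -88.5], [65.4, -102.4]] rms 0.08 56
block hi [[108.0, -106.8], [107.0, -118.4]] rms 1.08 60
block lo [[63.2, -105.9], [63.4, -118.5]] rms 0.06 55
block front [[90.3, -104.7], [78.8, -107.9]] rms 0.13 56
[[18 20 17 19 19 16 19 18 20 18 19 20 17 16 19 19 18 20 16 16 20 20]
 [20 19 18 18 17 18 18 17 18 19 18 19 17 19 18 17 19 18 19 18 20 19]
 [17 21 20 17 21 19 19 20 19 17 21 20 18 21 17 18 19 19 18 18 18 19]
 [21 21 17 18 19 16 19 19 16 19 20 17 18 18 19 18 18 19 54 55 54 54]
 [18 20 18 19 20 20 20 18 20 48 53 53 58 53 52 51 50 50 53 56 55 54]
 [87 85 8
[... 878 characters left out ...]
52 57 55]
 [70 71 71 73 73 20 19 36 38 36 53 52 52 50 36 37 36 36 54 53 55 53]
 [21 17 17 18 18 18 19 25 48 51 54 55 53 55 52 51 49 51 56 55 56 55]
 [18 19 20 17 19 18 16 19 48 48 54 54 55 53 53 50 52 51 56 55 56 55]
 [19 19 18 18 16 20 18 17 48 52 53 54 54 55 54 51 53 50 54 55 56 57]
 [18 17 20 20 19 18 19 18 48 50 55 53 54 52 53 52 50 52 55 57 55 55]
 [17 16 21 16 19 20 20 20 47 53 54 54 53 54 54 51 51 53 55 54 55 57]
 [18 21 17 19 19 20 19 20 37 41 42 43 44 41 46 45 45 43 54 52 56 55]
 [19 16 18 21 16 19 19 17 18 18 18 20 19 19 18 19 19 17 45 46 46 46]
 [17 18 15 18 20 20 21 19 20 18 20 16 18 18 21 18 19 17 19 20 21 23]
 [17 19 19 20 18 20 19 19 17 19 21 20 19 19 17 19 17 20 19 19 20 20]]
```

Knuckle centre is at jig x 85.65 with the gap centre at about 85.2, and the eye is at y −95.0 with the target at −94.3 while sloped. I need about −0.4 mm in x and +0.6 mm in y, then descend gently.

Call:
arm_command(targets=[{"x": -0.0008, "y": 0.0012, "z": -0.01, "rx": 0, "ry": 0, "rz": 0, "claw": 255}, {"x": -0.0008, "y": 0.0012, "z": -0.018, "rx": 0, "ry": 0, "rz": 0, "claw": 255}, {"x": -0.0008, "y": 0.0012, "z": -0.024, "rx": 0, "ry": 0, "rz": 0, "claw": 255}, {"x": -0.0008, "y": 0.0012, "z": -0.03, "rx": 0, "ry": 0, "rz": 0, "claw": 255}, {"x": -0.0008, "y": 0.0012, "z": -0.036, "rx": 0, "ry": 0, "rz": 0, "claw": 255}, {"x": -0.0008, "y": 0.0012, "z": -0.036, "rx": 0, "ry": 0, "rz": 0, "claw": 255}, {"x": -0.0008, "y": 0.0012, "z": -0.036, "rx": 0, "ry": 0, "rz": 0, "claw": 255}])

```text
t: 7.45
tool_pos: [0.5944, -0.0133, 0.0592]
orientation: [2.246, 2.139, -0.066]
force: [0.3, -0.2, -2.5]
opening: 0.0258
gripper_force: 35.0
```

```bash
python3 - <<'E'
from h import *
fr=[robot.read_camera("top") for _ in range(3)]
im=np.mean([f[0] for f in fr],0)[:,:,::-1].astype(np.uint8);d=np.median([f[1] for f in fr],0)
cv2.imwrite("pics/top4.png",im);np.save("pics/top4.npy",d);P=points("top",d)
s=robot.read_state();print(s["tool_pos"],s["t"],s["force"])
C=lambda u,v:(296+u*45/420-.45,160+v*45/420-.45)
g=cv2.cvtColor(im,6).astype(np.float32)
def E(nm,a,b,z,hw=2.5):
    p,q,r,n=edge(g,C(*a),C(*b),hw);w=jig(ray("top",[p,q],z));print(nm,w.round(1).tolist(),"rms",r.round(2),n)
E("kn hi",(205,152),(298,154),.066);E("kn lo",(205,217),(298,219),.066);E("kn end",(301,160),(300,213),.0575)
np.set_printoptions(linewidth=250,threshold=10**6)
print((P[168:196,312:334,2]*1e3).round(0).astype(int));print((P[168:192,228:250,2]*1e3).round(0).astype(int))
E
```

```text
[ 0.59487768 -0.0133367   0.0598802 ] 7.6 [-0.00829879 -0.5557683  -3.1681279 ]
kn hi [[93.1, -81.2], [94.2, -101.6]] rms 0.12 46
kn lo [[77.2, -81.7], [76.6, -102.1]] rms 0.11 59
kn end [[94.8, -103.8], [83.0, -101.7]] rms 0.12 55
[[19 19 19 18 21 15 16 18 20 19 17 20 21 17 19 19 18 20 18 20 17 19]
 [18 19 19 18 21 19 18 18 18 19 20 18 18 20 21 22 18 20 20 18 17 18]
 [21 21 19 20 17 19 17 18 18 18 18 19 20 17 20 16 18 18 16 19 17 17]
 [16 19 19 19 19 17 20 19 21 19 20 17 19 17 20 20 19 20 56 55 52 56]
 [18 16 19 20 20 20 18 15 20 51 51 54 53 55 53 50 51 51 54 55 55 55]
 [17 19 17 19 18 20 20 20 20 50 53 54 54 53 52 53 50 52 55 55 54 54]
 [20 19 19 19 21 19 19 17 18 48 54 53 53 54 51 51 53 49 55 55 57 55]
 [66 68 68 67 66 18 18 18 18 50 54 57 54 53 54 51 53 52 56 53 56 55]
 [67 64 65 64 65 49 19 19 18 50 50 54 53 55 52 52 52 51 53 55 55 56]
 [65 66 67 68 65 51 22 18 20 48 50 54 51 52 51 52 54 51 53 53 55 56]
 [65 65 69 66 67 64 63 62 62 67 67 68 65 66 64 62 36 19 54 54 56 55]
 [65 67 67 69 68 62 64 61 63 65 66 67 69 66 64 63 37 38 54 55 54 54]
 [69 67 66 68 69 62 63 62 64 64 67 68 66
[... 2549 characters left out ...]
0  19  21  57  59  57  54 370 377 377 377 377 378 377 380 377]
 [  1  -1   1   0  19  20  19  19  20  17  58  57  57  58  55  57  58  56 370 373 374 374]
 [ -1   1  -2   0  16  20  18  19  18  19  20  18  22  34  34  34  35  37  42  43 264 266]
 [  3   2   0   3  19  22  18  16  19  18  20  19  17  20  19  51  48  47  19  19  22 219]
 [ -1   1   1  16  18  17  19  20  19  20  19  18  14  18  49  52  49  49  40  25  20 218]
 [  0   1   1  15  18  19  18  20  19  21  19  19  18  20  50  51  50  46  40  28  20 218]
 [  2   1   1  17  18  19  19  19  20  16  20  20  18  20  17  19  45  40  32  25  16 217]
 [  1   0   0  17  17  19  19  20  18  18  19  19  17  18  20  17  19  20  19  19  16  21]]
```

The knuckle is in the gap (rows 178–185, between fixed knuckles ending at 177 and starting at 186) with no side force. Lower the last 2.5 mm, then open slowly.

Call:
arm_command(targets=[{"x": 0, "y": -0.0006, "z": -0.002, "rx": 0, "ry": 0, "rz": 0, "claw": 255}, {"x": 0, "y": -0.0006, "z": -0.004, "rx": 0, "ry": 0, "rz": 0, "claw": 255}, {"x": 0, "y": -0.0006, "z": -0.005, "rx": 0, "ry": 0, "rz": 0, "claw": 255}, {"x": 0, "y": -0.0006, "z": -0.005, "rx": 0, "ry": 0, "rz": 0, "claw": 255}, {"x": 0, "y": -0.0006, "z": -0.005, "rx": 0, "ry": 0, "rz": 0, "claw": 255}], squeeze=20)

```text
t: 8.02
tool_pos: [0.5949, -0.0137, 0.0574]
orientation: [2.245, 2.138, -0.065]
force: [0.4, -0.3, -2.0]
opening: 0.0256
gripper_force: 20.0
```

Call:
arm_command(targets=[{"x": 0, "y": 0, "z": -0.002, "rx": 0, "ry": 0, "rz": 0, "claw": 255}, {"x": 0, "y": 0, "z": -0.002, "rx": 0, "ry": 0, "rz": 0, "claw": 255}, {"x": 0, "y": 0, "z": -0.002, "rx": 0, "ry": 0, "rz": 0, "claw": 255}, {"x": 0, "y": 0, "z": -0.002, "rx": 0, "ry": 0, "rz": 0, "claw": 180}, {"x": 0, "y": 0, "z": -0.002, "rx": 0, "ry": 0, "rz": 0, "claw": 150}, {"x": 0, "y": 0, "z": -0.002, "rx": 0, "ry": 0, "rz": 0, "claw": 130}, {"x": 0, "y": 0, "z": -0.002, "rx": 0, "ry": 0, "rz": 0, "claw": 130}, {"x": 0, "y": 0, "z": -0.002, "rx": 0, "ry": 0, "rz": 0, "claw": 130}], squeeze=10)

```text
t: 8.68
tool_pos: [0.5946, -0.0136, 0.056]
orientation: [2.246, 2.138, -0.065]
force: [0.3, 0.0, 0.3]
opening: 0.0446
gripper_force: 0.0
```

Call:
arm_command(targets=[{"x": 0, "y": 0, "z": 0.02, "rx": 0, "ry": 0, "rz": 0, "claw": 130}, {"x": 0, "y": 0, "z": 0.06, "rx": 0, "ry": 0, "rz": 0, "claw": 130}, {"x": 0, "y": 0, "z": 0.1, "rx": 0.01, "ry": 0, "rz": 0, "claw": 130}, {"x": 0, "y": 0, "z": 0.12, "rx": 0.02, "ry": -0.001, "rz": 0, "claw": 200}, {"x": 0, "y": 0, "z": 0.12, "rx": 0.029, "ry": -0.0014, "rz": 0, "claw": 255}, {"x": 0, "y": 0, "z": 0.12, "rx": 0.029, "ry": -0.0014, "rz": 0, "claw": 255}])

```text
t: 9.18
tool_pos: [0.5953, -0.0143, 0.1169]
orientation: [2.276, 2.165, 0.003]
force: [-0.3, 0.4, -0.9]
opening: 0.0299
gripper_force: 0.0
```

```bash
python3 - <<'E'
from h import *
s=robot.read_state();print(s["tool_pos"],s["t"],s["force"],s["opening"],rot(s["orientation"]).round(4).tolist())
im,d=robot.read_camera("top");cv2.imwrite("pics/top5.png",im[:,:,::-1]);np.save("pics/top5.npy",d);P=points("top",d)
np.set_printoptions(linewidth=250,threshold=10**6)
print((P[168:194,300:334,2]*1e3).round(0).astype(int))
i2,d2=robot.read_camera("side")
f=cv2.INTER_CUBIC
a=cv2.resize(im[160:205,296:341,::-1],(420,420),interpolation=f);b=cv2.resize(i2[140:220,290:370,::-1],(380,420),interpolation=f)
cv2.imwrite("pics/v5.png",np.hstack([a,b]))
E
```

```text
[ 0.59527578 -0.01430269  0.11694032] 9.1833 [-0.33465601  0.40491494 -0.90348528] 0.02990884722540835 [[0.05, 0.9987, 0.002], [0.9987, -0.05, 0.0011], [0.0012, 0.0019, -1.0]]
[[ 515  506  505  499  485  470   15   17   18   21   17   19   17   18   16   19   21   17   19   17   18   17   17   17   19   18   18   20   21   17   18   21   20   18]
 [ 514  504  504  497  486  468   18   18   20   20   19   15   20   21   18   17   19   17   19   21   20   20   19   19   17   17   18   22   20   19   21   18   16   20]
 [ 513  504  504  497  483  465   19   23   22   14   20   16   20   17   21   15   15   23   21   16   21   19   20   19   22   19   20   20   21   19   20   21   19   19]
 [ 511  503  501  493  482  464   17   17   17   22   20   17   17   15   20   18   18   18   18   21   21   19   19   21   23   17   16   15   19   18   56   56   57   53]
 [ 510  500  501  491  481   21   19   19   21   21   17   21   20   15   20   20   18   20   16   18   19   51   52   52   52   54   55   53   52   53   52   58   55   58]
 [ 508  501  498  489  480   19   20   19   18   16   18   
[... 2874 characters left out ...]
7   54]
 [ 478  463   17   17   18   19   18   17   19   17   22   18   20   17   17   18   20   18   19   24   47   53   55   53   56   52   50   52   53   55   53   56   54   57]
 [ 479  463   18   17   16   16   21   18   20   20   19   19   19   19   23   17   20   20   21   19   49   51   50   53   54   53   54   52   58   52   55   55   56   55]
 [ 478  460   16   20   18   19   15   20   18   14   21   20   20   18   17   21   19   18   16   13   38   38   42   41   40   46   43   45   44   43   56   53   52   58]
 [ 475  458   19   18   21   18   20   19   19   13   19   16   20   18   21   17   19   19   17   17   17   19   22   16   16   18   16   16   17   18   46   45   45   47]]
```

View pics/v5.png

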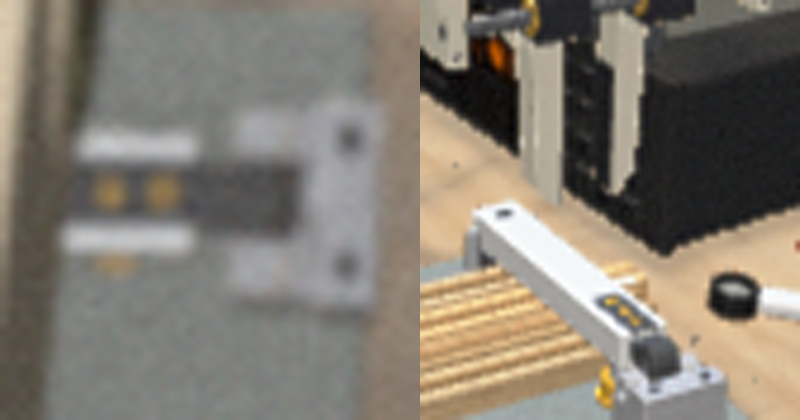

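The bar rests by itself: knuckle top at about 65 mm in the gap, tail between the dowels, gripper clear. Next I close the fingers, move above the press point and press gently.

Call:
arm_command(targets=[{"x": -0.002, "y": -0.04, "z": 0, "rx": 0, "ry": 0, "rz": 0, "claw": 255}, {"x": -0.006, "y": -0.095, "z": 0, "rx": 0, "ry": 0, "rz": 0, "claw": 255}, {"x": -0.006, "y": -0.095, "z": -0.03, "rx": 0, "ry": 0, "rz": 0, "claw": 255}, {"x": -0.006, "y": -0.095, "z": -0.055, "rx": 0, "ry": 0, "rz": 0, "claw": 255}, {"x": -0.006, "y": -0.095, "z": -0.066, "rx": 0, "ry": 0, "rz": 0, "claw": 255}, {"x": -0.006, "y": -0.095, "z": -0.066, "rx": 0, "ry": 0, "rz": 0, "claw": 255}, {"x": -0.006, "y": -0.095, "z": -0.066, "rx": 0, "ry": 0, "rz": 0, "claw": 255}])

```text
t: 9.87
tool_pos: [0.5908, -0.0602, 0.0819]
orientation: [-2.273, -2.166, 0.002]
force: [0.3, 0.2, 0.9]
opening: 0.0004
gripper_force: 0.0
```

Call:
arm_command(targets=[{"x": 0.002, "y": -0.002, "z": -0.004, "rx": 0, "ry": 0, "rz": 0, "claw": 255}, {"x": 0.002, "y": -0.002, "z": -0.008, "rx": 0, "ry": 0, "rz": 0, "claw": 255}, {"x": 0.002, "y": -0.002, "z": -0.012, "rx": 0, "ry": 0, "rz": 0, "claw": 255}, {"x": 0.002, "y": -0.002, "z": -0.016, "rx": 0, "ry": 0, "rz": 0, "claw": 255}, {"x": 0.002, "y": -0.002, "z": -0.02, "rx": 0, "ry": 0, "rz": 0, "claw": 255}, {"x": 0.002, "y": -0.002, "z": -0.02, "rx": 0, "ry": 0, "rz": 0, "claw": 255}, {"x": 0.002, "y": -0.002, "z": -0.02, "rx": 0, "ry": 0, "rz": 0, "claw": 255}])

```text
t: 10.45
tool_pos: [0.5931, -0.0623, 0.0735]
orientation: [2.275, 2.166, 0.001]
force: [0.6, -0.2, 2.7]
opening: 0.0003
gripper_force: 0.9
```

Call:
arm_command(targets=[{"x": 0, "y": 0, "z": -0.003, "rx": 0, "ry": 0, "rz": 0, "claw": 255}, {"x": 0, "y": 0, "z": -0.006, "rx": 0, "ry": 0, "rz": 0, "claw": 255}, {"x": 0, "y": 0, "z": -0.009, "rx": 0, "ry": 0, "rz": 0, "claw": 255}, {"x": 0, "y": 0, "z": -0.01, "rx": 0, "ry": 0, "rz": 0, "claw": 255}, {"x": 0, "y": 0, "z": -0.01, "rx": 0, "ry": 0, "rz": 0, "claw": 255}, {"x": 0, "y": 0, "z": -0.01, "rx": 0, "ry": 0, "rz": 0, "claw": 255}])

```text
t: 10.95
tool_pos: [0.5932, -0.0627, 0.0687]
orientation: [2.274, 2.165, 0.0]
force: [-0.0, -4.7, 5.0]
opening: 0.0007
gripper_force: 2.6
```

Call:
arm_command(targets=[{"x": 0, "y": 0, "z": -0.001, "rx": 0, "ry": 0, "rz": 0, "claw": 255}, {"x": 0, "y": 0, "z": -0.002, "rx": 0, "ry": 0, "rz": 0, "claw": 255}, {"x": 0, "y": 0, "z": -0.003, "rx": 0, "ry": 0, "rz": 0, "claw": 255}, {"x": 0, "y": 0, "z": -0.003, "rx": 0, "ry": 0, "rz": 0, "claw": 255}, {"x": 0, "y": 0, "z": -0.003, "rx": 0, "ry": 0, "rz": 0, "claw": 255}])

```text
t: 11.37
tool_pos: [0.5933, -0.0628, 0.068]
orientation: [2.274, 2.165, 0.0]
force: [-1.9, -5.1, 11.3]
opening: 0.0007
gripper_force: 5.6
```

```bash
python3 - <<'E'
from h import *
fr=[robot.read_camera("top") for _ in range(3)]
im=np.mean([f[0] for f in fr],0)[:,:,::-1].astype(np.uint8);d=np.median([f[1] for f in fr],0);P=points("top",d)
s=robot.read_state();print(s["tool_pos"],s["t"],s["force"],s["wrist_torque"])
cv2.imwrite("pics/top6.png",im)
np.set_printoptions(linewidth=250,threshold=10**6)
print((P[172:190,312:334,2]*1e3).round(0).astype(int))
sd=[robot.read_camera("side") for _ in range(3)];i2=np.mean([f[0] for f in sd],0)[:,:,::-1].astype(np.uint8);cv2.imwrite("pics/side6.png",i2)
f=cv2.INTER_CUBIC
a=cv2.resize(im[160:205,296:341],(400,420),interpolation=f);b=cv2.resize(i2[185:230,325:370],(400,420),interpolation=f)
cv2.imwrite("pics/v6.png",np.hstack([a,b]))
E
```

```text
[ 0.59324305 -0.06282513  0.06796139] 11.5167 [-2.78131468 -4.28383331 10.83988639] [-0.86960783  0.44428919  0.02204379]
[[465 464 466 465 466 467 467 467 466 466 467 466 440 495 497 495 496 495 494 495 496 494]
 [465 465 465 465 465 465 465 467 465 467 465 464 493 496 496 495 495 496 496 496 495 496]
 [464 463 464 464 465 465 464 465 465 464 465 463 496 496 496 497 497 496 497 496 497 496]
 [461 462 462 463 462 463 465 464 462 463 464 457 496 497 497 497 497 497 496 496 497 497]
 [461 462 462 462 462 462 461 463 464 462 463 451 496 498 497 497 497 498 497 497 496 498]
 [460 459 461 460 459 459 460 462 460 461 462 445 496 496 498 499 497 497 497 497 497 497]
 [458 459 458 458 460 459 460 460 460 461 459 439 498 498 499 497 498 498 498 498 498 497]
 [457 457 457 457 458 458 458 458 457 459 457 497 499 498 498 498 498 497 497 498 499 498]
 [454 456 456 456 456 456 457 457 457 457 456 497 499 499 498 499 500 499 498 499 498 496]
 [452 455 453 453 454 455 455 456 455 456 454 499 499 499 499 500 498 499 500 500 498 499]
 [451 451 452 451 451 453 453 452 453 454 448 498 501 500 500 500 498 499 500 500 500 499]
 [450 448 448 449 450 451 452 452 451 451 441 500 500 498 499 499 499 499 500 500 501 500]
 [447 446 447 447 447 448 449 449 451 449 499 500 500 500 500 501 500 500 500 500 500 500]
 [443 443 444 444 446 446 445 446 447 445 500 500 501 501 501 501 500 502 500 499 499 500]
 [437 439 440 440 441 441 443 444 444 443 501 500 501 501 501 503 501 501 501 500 502 500]
 [286 431 432 435 437 436 439 440 440 437 501 501 500 503 502 501 501 501 502 502 500 501]
 [277 277 277 269 260 230 229 433 433 230 503 502 502 501 501 502 502 502 501 501 501 500]
 [275 270 263 230 228 230 229 228 228 501 502 503 502 502 501 502 503 502 502 502 501 501]]
```

View pics/v6.png

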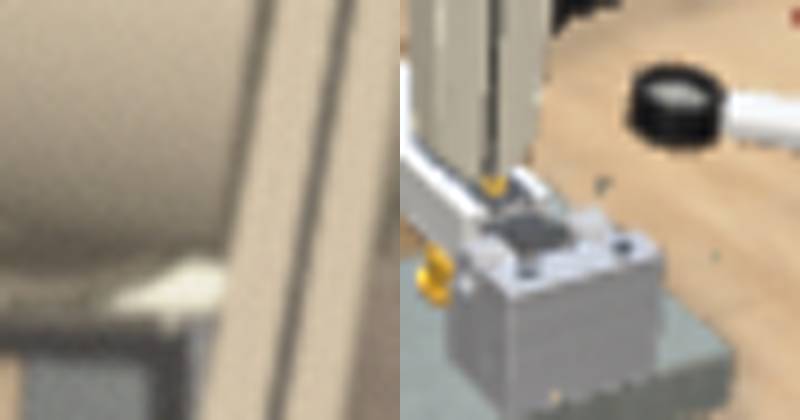

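The side crop shows the dark knuckle (535,230) sunk level between the two fixed knuckles, and the force step from 5 to 11 N says it has reached the stop. I'll check the axis alignment by fitting radius-9 circles to the knuckle surfaces in side depth.

```bash
python3 - <<'E'
from h import *
from scipy.optimize import least_squares
ds=[robot.read_camera("side")[1] for _ in range(6)];d=np.median(ds,0);P=points("side",d)
s=robot.read_state();print(s["tool_pos"].round(4),s["t"],s["force"].round(1))
j=jig(P);z=P[...,2]*1e3
s=np.zeros(d.shape,bool);s[190:225,320:365]=True
def fit(nm,m):
    Y,Z=j[m][:,1],z[m];f=lambda p:np.hypot(Y-p[0],Z-p[1])-9
    r=least_squares(f,[-95,45],loss="soft_l1");print(nm,m.sum(),"axis y,z",r.x.round(2),"rms",f(r.x).std().round(2),"ymin",Y.min().round(1),"zmax",np.sort(Z)[-5:].mean().round(1), "x",np.median(j[m][:,0]).round(1))
Yj=j[...,1];cy=(Yj<-84)&(Yj>-103.5)&(z>44)&(z<60)
for nm,a,b in(("bar kn",78.5,91.5),("fixA",96.5,105),("fixB",65,73.5)):
    fit(nm,s&cy&(j[...,0]>a)&(j[...,0]<b))
# bar top surface: level?
for ya in(-80,-70,20,40,60,80):
    m=(abs(Yj-ya)<4)&(abs(j[...,0]-85)<9)&(z>48)&(z<68)
    print(ya,m.sum(),np.median(z[m]).round(1) if m.any() else None)
m=(abs(j[...,0]-85)<11)&(z>49)&(z<60)&(Yj>60)&(Yj<100);print("tail ymax",np.sort(Yj[m])[-6:].round(1) if m.any() else None)
# reference: fitted bar at x=-85
for ya in(-70,20,60):
    m=(abs(Yj-ya)<4)&(abs(j[...,0]+85)<9)&(z>48)&(z<68);print("ref",ya,m.sum(),np.median(z[m]).round(1) if m.any() else None)
m=(Yj<-84)&(Yj>-103.5)&(z>44)&(z<60)&(abs(j[...,0]+85)<6.5);fit("ref kn",m)
m=(abs(j[...,0]+85)<11)&(z>49)&(z<60)&(Yj>60)&(Yj<100);print("ref tail ymax",np.sort(Yj[m])[-6:].round(1))
E
```

```text
[ 0.5933 -0.0628  0.068 ] 11.9667 [-3.3 -4.5 10.5]
bar kn 20 axis y,z [-93.69  45.59] rms 0.83 ymin -100.6 zmax 54.6 x 84.3
fixA 13 axis y,z [-94.86  45.78] rms 0.36 ymin -101.3 zmax 54.7 x 100.8
fixB 22 axis y,z [-97.63  45.19] rms 1.36 ymin -103.0 zmax 55.0 x 67.5
-80 28 53.1
-70 42 60.1
20 11 55.2
40 9 55.4
60 8 55.4
80 1 55.2
tail ymax [68.  71.5 71.8 73.  80.1 80.5]
ref -70 19 56.0
ref 20 14 55.5
ref 60 12 55.6
ref kn 31 axis y,z [-93.64  46.14] rms 0.75 ymin -101.1 zmax 55.1 x -86.0
ref tail ymax [72.6 74.8 75.5 80.1 81.  83.9]
```

```bash
python3 - <<'E'
from h import *
fr=[robot.read_camera("top") for _ in range(3)];d=np.median([f[1] for f in fr],0);P=points("top",d)
np.set_printoptions(linewidth=250,threshold=10**6)
print((P[170:192,226:262,2]*1e3).round(0).astype(int))
C=lambda u,v:(296+u*45/420-.45,160+v*45/420-.45)
g=cv2.cvtColor(cv2.imread("pics/top5.png"),6).astype(np.float32)
p,q,r,n=edge(g,C(299,170),C(297,222),2.5);print("rest kn end",jig(ray("top",[p,q],.055)).round(1).tolist(),r)
# side-view tail edges: loose and reference
i=cv2.imread("pics/side6.png");f=cv2.INTER_CUBIC
a=cv2.resize(i[150:200,285:335],(400,400),interpolation=f);b=cv2.resize(i[175:225,225:275],(400,400),interpolation=f);cv2.imwrite("pics/v7.png",np.hstack([a,b]))
c=robot.get_calibration("side");K=c["intrinsics"];Rm=rot(c["orientation"])
for nm,x,y in(("tail",85,84),("ref tail",-85,84)):
    w=np.append((ex*(x+509.7)+ey*(y+26.6))/1e3,.054);v=Rm.T@(w-c["origin"]);print(nm,K[0,2]+K[0,0]*v[0]/-v[2],K[1,2]-K[1,1]*v[1]/-v[2])
E
```

```text
[[  0 501 502 501 502 501 500 500 501 501 502 501 501 501 500 501 500 499 493 487 483 476 469 463 456 450 445 453 455 456 455 456 456 456 456 457]
 [ -1 501 501 501 502 501 502 500 501 501 500 501 501 500 501 501 499 497 492 487 480 474 468 462 455 449 443 451 453 452 454 453 453 454 452 455]
 [  2 502 502 502 500 502 502 501 502 501 502 501 502 501 501 500 500 496 490 486 478 474 467 461 455 448 442 448 451 452 452 453 453 453 453 454]
 [502 503 502 502 504 502 502 502 504 502 503 502 500 502 502 502 500 496 491 484 478 473 466 460 453 447 440 444 448 449 449 450 449 451 452 451]
 [503 503 504 503 503 501 502 502 501 503 503 501 502 503 502 502 500 495 489 483 477 471 465 460 453 445 439 431 446 446 446 446 448 449 449 449]
 [503 504 503 503 503 502 503 503 503 503 503 503 503 503 502 502 499 493 488 482 475 470 464 457 450 444 437 431 441 442 444 444 445 445 445 446]
 [504 504 504 504 503 503 504 503 502 503 502 503 502 502 502 502 497 493 487 481 474 469 463 455 448 444 435 429 422 439 439 440 441 442 442 444]
 [505 504 504 506 504 505 505 507 503 504 503 503 504 504 502 501 498 4
[... 1587 characters left out ...]
 508 507 507 502 497 491 486 479 473 467 460 455 448 441 434 428 420 413 406  33  35  33  32  32  33  25]
 [509 509 508 508 509 509 509 509 508 508 508 507 506 500 495 490 484 477 471 465 459 453 447 439 433 426 419 412 402  34  35  31  33  31  32  24]
 [509 509 508 507 508 509 509 509 507 508 507 508 505 501 495 489 484 477 470 463 458 452 446 438 432 425 416 410  36  36  39  32  35  33  33  25]
 [509 509 510 510 509 509 509 508 509 508 509 508 505 498 494 489 481 476 470 464 457 451 445 437 431 423 416 408  32  36  32  32  32  33  31  26]]
rest kn end [[92.8, -103.7], [81.2, -101.6]] 0.11151954111822228
tail 304.77304266305003 179.3307043119125
ref tail 242.3070134769483 192.32478453401305
```

View pics/v7.png

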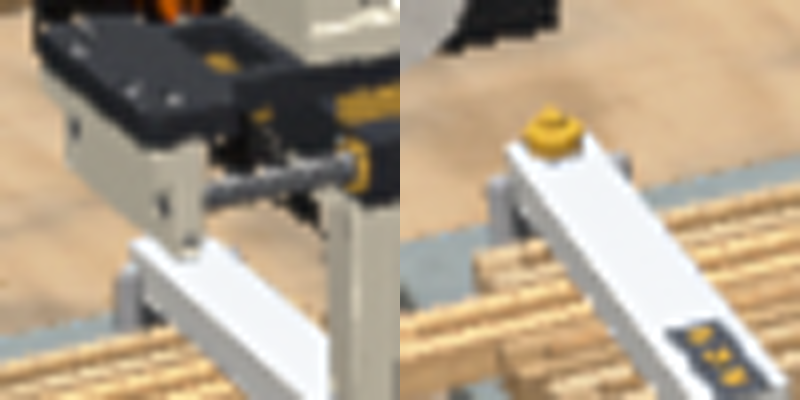

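```bash
python3 - <<'E'
from h import *
g=cv2.cvtColor(cv2.imread("pics/side6.png"),6).astype(np.float32)
def run(nm,off,tail,side,xj):
    f=lambda p:(off[0]+p[0]/8-.45,off[1]+p[1]/8-.45)
    T=edge(g,f(tail[0]),f(tail[1]),2,.1);S=edge(g,f(side[0]),f(side[1]),2,.05)
    t=jig(ray("side",[T[0],T[1]],.054));s=jig(ray("side",[S[0],S[1]],.054))
    A=np.array([t[1]-t[0],-(s[1]-s[0])]).T;k=np.linalg.solve(A,s[0]-t[0]);print(nm,"tail",t.round(1).tolist(),"side",s.round(1).tolist(),"corner",(t[0]+k[0]*(t[1]-t[0])).round(2),T[2].round(2),S[2].round(2))
run("bar",(285,150),((135,242),(178,237)),((135,245),(290,395)),85)
run("ref",(225,175),((110,146),(130,137)),((113,148),(290,395)),-85)
run("ref2",(225,175),((185,142),(197,138)),((113,148),(290,395)),-85)
E
```

```text
bar tail [[79.4, 93.8], [85.0, 70.6]] side [[73.4, 82.0], [73.3, -29.1]] corner [ 73.49 118.8 ] 0.15 0.07
ref tail [[-94.2, 88.4], [-88.6, 77.8]] side [[-96.6, 82.2], [-96.4, -73.2]] corner [-96.6  93. ] 0.14 0.07
ref2 tail [[-72.7, 81.7], [-68.8, 81.3]] side [[-96.6, 82.2], [-96.4, -73.2]] corner [-96.59  84.08] 0.15 0.07
```

Laterally the bar matches the fitted example within 0.1 mm. For y, I sample brightness along the bar across the tail end for both bars.

```bash
python3 - <<'E'
from h import *
g=cv2.cvtColor(cv2.imread("pics/side6.png"),6).astype(np.float32)
c=robot.get_calibration("side");K=c["intrinsics"];Rm=rot(c["orientation"])
def px(x,y,z):
    w=np.append((ex*(x+509.7)+ey*(y+26.6))/1e3,z);v=Rm.T@(w-c["origin"]);return K[0,2]+K[0,0]*v[0]/-v[2],K[1,2]-K[1,1]*v[1]/-v[2]
ys=np.arange(70,100,.5)
for nm,x0 in(("bar",73.4),("ref",-96.6)):
    for o in(2,3,4,5,6,8):
        p=np.array([px(x0+o,y,.054) for y in ys],np.float32)
        v=cv2.remap(g,p[:,:1],p[:,1:],cv2.INTER_LINEAR).ravel()
        hi=v[:10].max();lo=v[25:45].min();k=np.argmax((v<(hi+lo)/2)&(ys>74));print(nm,o,"edge y",ys[k],int(hi),int(lo),v[::4].astype(int))
E
```

```text
bar 2 edge y 86.0 237 193 [235 230 230 235 233 231 231 230 211 201 196 193 192 191 191]
bar 3 edge y 86.0 247 192 [247 242 239 244 244 239 241 239 219 204 196 192 191 191 190]
bar 4 edge y 86.5 247 191 [247 246 246 247 248 246 246 242 224 208 197 191 189 189 188]
bar 5 edge y 87.5 246 190 [245 242 244 248 244 246 249 239 224 210 197 190 186 185 185]
bar 6 edge y 87.5 238 187 [236 237 236 240 240 240 245 234 220 208 196 187 183 182 180]
bar 8 edge y 88.0 213 179 [207 207 211 213 213 217 219 212 204 195 187 179 172 170 169]
ref 2 edge y 87.0 243 170 [238 243 237 235 241 247 234 228 213 192 177 170 168 168 168]
ref 3 edge y 87.0 248 173 [245 247 246 246 246 242 245 246 221 199 180 173 170 169 169]
ref 4 edge y 87.5 249 176 [248 248 237 236 242 232 228 234 227 203 183 176 171 169 170]
ref 5 edge y 80.5 247 179 [246 241 225 217 219 214 209 206 203 195 187 179 173 170 171]
ref 6 edge y 75.0 244 172 [244 233 214 199 192 186 182 182 178 174 177 179 174 171 171]
ref 8 edge y 75.0 212 139 [212 198 181 164 158 150 137 146 152 151 159 169 173 172 172]
```

Tail and knuckle both agree with the pinned reference bar within about 0.7 mm, and height and lateral position match too. I add slight extra hold-down, check, and hand in.

Call:
arm_command(targets=[{"x": 0, "y": 0, "z": -0.001, "rx": 0, "ry": 0, "rz": 0, "claw": 255}, {"x": 0, "y": 0, "z": -0.001, "rx": 0, "ry": 0, "rz": 0, "claw": 255}, {"x": 0, "y": 0, "z": -0.001, "rx": 0, "ry": 0, "rz": 0, "claw": 255}, {"x": 0, "y": 0, "z": -0.001, "rx": 0, "ry": 0, "rz": 0, "claw": 255}, {"x": 0, "y": 0, "z": -0.001, "rx": 0, "ry": 0, "rz": 0, "claw": 255}, {"x": 0, "y": 0, "z": -0.001, "rx": 0, "ry": 0, "rz": 0, "claw": 255}])

```text
t: 12.62
tool_pos: [0.5934, -0.0628, 0.0679]
orientation: [2.274, 2.165, 0.0]
force: [-4.9, -3.6, 15.0]
opening: 0.0004
gripper_force: 7.1
```

```bash
python3 -c "
from plant import robot
print(robot.close_job())"
```

```text
the job is handed in; nothing more can be done
None
```

I refitted the bar and let it rest by itself on the plunger and saddle. I then pressed it home with about 15 N and handed in at 12.6 s still holding it down; camera checks put the knuckle holes within about 0.7 mm of the pinned example bar.

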